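# Draw the bolt inside the coach house with the hooked rod

### The arm

A 6-joint arm with a two-finger parallel gripper is mounted at the origin on the work surface. World frame = base frame: x ahead of the robot, y to its left, z up, the work surface at z = 0. Lengths are in m, angles in rad, forces in N, time in s.
With the tool pointing down it reaches from about 0.3 to 0.875 m from the base axis. Payload 6.4 kg.
Tool frame: the origin (TCP) lies midway between the tips of the shut fingers; the grasp point (between the pads) lies 19 mm behind it (ctrl.pinch_z is the distance from the TCP to the grasp point, in m); z points along the fingers, y is the line along which they close (so a half turn about z gives the same grasp; the last joint's range is limited). The gripper opens to 85 mm and grips with 20 to 120 N. Pads are 22 mm wide; open, the fingers measure 114 mm over their backs; the gripper's body (76 mm by 85 mm) begins 54 mm behind the grasp point. The pads swing forward as they close: fully open they stand 13 mm farther back than shut.
Start: joints at [1.115, 0.181, 1.607, -0, 1.354, -0.206], TCP at [0.142, 0.557, 0.231] pointing down, gripper open.
Joint ranges: [-2.99, 2.99], [-0.89, 2.07], [0.3, 2.58], [-1.14, 4.28], [0, 2.63], [-3.12, 3.12]. Speed limits (rad/s): [2.57, 2.57, 3.01, 3.14, 3.14, 3.14].

### API

Orientations are given as a unit quaternion [w, x, y, z].
In Python, from bench import ctrl gives the robot as it stands.
- The arm moves only by the tool apply_moves, never from a script. Its argument "moves" is a list of rows, each an object with "jaw": the opening, from 0 (shut) to 1 (fully open); "offset": the shift along the tool's x, y, z in mm, a list of three; "rot": the turn, a rotation vector about the tool's x, y, z in degrees, a list of three. In form: [{"jaw": jaw, "offset": [dx, dy, dz], "rot": [ax, ay, az]}, ...]. A call has exactly 5 rows; each row shifts and turns the commanded pose from where the row before left it, along the tool's axes as they then stand; what a row does not reach is not made up. A row lasts 1/8 s, in which the tool goes at most 62.5 mm and 10.7 degrees, less where a joint would pass 70% of its speed; a pose out of reach is approached as far as the arm can. A call is refused whole if a number of a shift passes 62.5 or a number of a turn 10.7, either way. A call with a gripper value outside its range is refused whole. The fingers move at their own pace and stop on an object; the grip force is fixed at half the most. Time passes only in rows, so rows that do not move let the fingers close, or fill a call up. It gives the time, the measured TCP pose, the force, the opening and the grip force at its end, in the units of the state.
- ctrl.get_obs(): the state, without advancing time (a new reading comes with each control period).
- ctrl.camera(name): name is "side" or "top" or "wrist"; returns (picture, depth): 400x640x3 uint8, red, green, blue; 400x640 float32, m along the optical axis (not along the pixel's ray), 0 where there is no reading.
- ctrl.camera_params(name): a dict with "K" (3x3 intrinsics, pixels), "cam_to_world" (4x4, takes a point from camera to world coordinates); the wrist camera has in their place "mount" (4x4, takes a point from camera to tool coordinates, whose origin is the TCP and whose axes are the flange's). Camera axes: x right, y down, z forward; pixel columns grow to the right and rows downward; lengths in m; the calibration is good to about 2 mm. A picture is of the moment at which its call begins: read the wrist's pose just before it. camera_params takes no time and is no camera call.
- ctrl.hand_in(): hands the job in; it is judged then, once.
Trained networks look in the newest picture that a camera, given by its name, has taken for a name from the list of things; names that differ only in an ending like _2 or _b are one class to them, and where a whole thing is asked for, a point or a joint stands for the part that bears it (a point fixed in the world has none). Each returns a list of dicts, best first, with "score" (0 to 1); they miss things now and then, are a little off and sometimes report something else, mostly with a low value. They report only what shows in the picture. A call takes as long as a camera call. They do not tell look-alikes from the thing itself.
- ctrl.outline_of(camera, target): "region" (400x640 bool, what is visible of it) and "position" ([column, row] in pixels, amid what is visible of it).
The state is a dict: "time_s": time; "q": joint angles; "dq": joint speeds; "joint_efforts": joint torques, N m; "eef_pos": TCP position; "eef_rot": TCP orientation; "wrist_force": force on the tool from outside, world axes, zero at the start; "torque": the same for the moment, N m; "opening": opening from 0.0 (shut) to 1.0 (fully open); "grasp_force": force on a finger pad.
Only numpy, scipy, OpenCV 4.12 (cv2) and the standard library are available. Lean on these libraries where they do the work, as an engineer would, in place of code of your own. Each camera call takes 0.05 s, during which the arm holds its last target. There are 200 camera calls.

### The job

Pick up the blue-handled hooked rod, reach it through the doorway of the white dolls' coach house and hook it behind the red post to draw the bolt towards the doorway, right home against its stop (which is set differently each time): give it a firm, steady pull there of about 10 N for a moment, never pressing on the bolt or the house with more than 15 N. Then lay the rod back in both notches of its wooden rest, hook end pointing the same way as before and let go. Keep the robot's own hand off the house and its bolt, and leave everything else on the desk where it is.

Things in the scene. Friction and masses are not known exactly. Their poses are not given: they have to be found in the camera images.
- house: White dolls' coach house fixed to the desk, 140 deep (x), 200 wide (y), 145 high. Origin on the desk under the middle of the doorway, at the front wall's outer face; +x runs inward, z up. Walls 8 thick, floor top at z 12, doorway 70 wide from the floor up to z 130, back open. Four bare joists across the top (z 137 to 145), 26 apart.
- keeper (a point): Middle of the top of the brass keeper: house x 105, y 0, z 30. Keeper and the bolt's guide cover x 72 to 113, 26 wide, top at z 30; the bolt itself is 12 wide with its top at z 24. An adjustable steel stop block (z 12 to 24, 34 wide) lies on the floor ahead of the bolt, somewhere between x 4 and 26.
- bolt: Steel bolt sliding on the house floor, with a red upright plate (the post) 5 thick (house x), 26 wide (y), 24 to 60 above the desk. Origin 12 above the desk under the post; axes like the house's. It starts with its origin at house x 46 to 70 (y 0) and can be drawn to a hard stop set somewhere from x 36 down to 24: find it by feel. 3.5 N of dry friction; stays where left.
- post_top (a point): Centre of the red post's top face, 60 above the desk.
- rod: Hooked rod, about 90 g, loose, starting in its rest. Origin at the middle of its blue handle, 124 long (x), 18 x 18; +x runs towards the hook, z up. A steel shaft of 7 diameter goes on along the handle's axis to x 175 and there turns straight down as a hook, same diameter, its end 31.5 below the axis. Balance point about 15 ahead of the origin.
- hook (a point): Centre of the round end of the hook: rod x 175, y 0, z -28 (the metal extends 3.5 all round it).
- rest: Oak rod rest fixed to the desk, base 130 x 62 x 8. Origin under its middle on the desk, x along the rod, hook end at +x. Two cradles 14 thick at x +40 and -40 (66 clear between them for the fingers), with notches 26 wide in y, notch bottom 41 and cheek tops 56 above the desk, so the lying rod's axis is 50 above the desk.
- dining_table: Cherry dolls' dining table, 80 x 130 x 62 high, loose; origin under its middle. Leave alone.
- clock: Oak dolls' grandfather clock case, 40 x 52 x 175 high, loose; origin under its middle. Leave alone.
- bell_jar: Glass bell jar, 92 diameter, 130 high, loose; origin under its middle. Leave alone.
- pin_tray: Green enamel pin tray, 70 x 120 x 14 high, loose; origin under its middle. Leave alone.
- chair: Cherry dolls' chair, 32 x 34 x 78 high, loose; origin under its middle. Leave alone.
- glue: White glue bottle with orange cap, 44 diameter, 120 high, loose; origin under its middle. Leave alone.
Mind the look-alikes: they are no part of the job. Leave any pink or purple look-alike of the rest alone.

How it is judged:
On the way, in this order (a step that is already met when the one before it is completed fails the run):
1. the rod is lifted at least 25 mm out of its rest (height (world z) of rod above 0.075 m), for 0.1 s.
2. hooked behind the red post, the rod pulls it with more than 8 N (which only the stop can give) for 0.25 s (contact force between rod and bolt above 8 N and x of bolt in the frame of house below 0.038 m and x of hook in the frame of bolt above 0.002 m and height (world z) of hook between 0.03 and 0.06 m), for 0.25 s.
At the end, for the whole second after the job is handed in: Bolt still drawn (origin below house x 38 mm). Rod still and level in both notches of its rest: mid-handle within 22 mm along and 8 mm across of the rest's middle, axis 45 to 55 mm above the desk, tilt under 0.1 rad, hook downward at the rest's +x end (x of bolt in the frame of house below 0.038 m and x of rod in the frame of rest between -0.022 and 0.022 m and y of rod in the frame of rest between -0.008 and 0.008 m and height (world z) of rod between 0.045 and 0.055 m and angle between rod's own z axis and vertical below 0.1 rad and x of hook in the frame of rest above 0.1 m and linear speed of rod below 0.02 m/s); the robot touches nothing.
It fails at once if the rod presses on the house or its bolt with more than 16 N (contact force between rod and house above 16 N).
It fails at once if the robot itself touches the house or its bolt (over 1 N) (contact force between any of the fingers, the arm and house above 1 N).
It fails at once if a bystander is moved more than 15 mm (distance of any of dining_table, clock, bell_jar, pin_tray, chair, glue from where it was at the start of the episode above 0.015 m).
It also fails if it takes over 64 s, if anything falls off the work surface, if the arm or the gripper's body presses on something with over 40 N, if the wrist force passes 120 N, or if a joint passes its speed limit or range.

## Working session

There is one attempt and no reset: what is moved stays moved. The work goes in short steps, Python scripts to look and compute and a tool call to move; the robot and the scene stay as the last step left them, time stands still between calls to the robot, and variables do not carry over. Pictures are saved under pics/ and viewed, at most 10 in all, crops included, and the job is handed in when it is done.

Besides the shell and the picture viewer there is one more tool, called after ">>>" by a JSON object that holds its "fn" and its "kwargs". apply_moves: Moves the arm, as the interface text tells. Its arguments: {"type":"object","properties":{"moves":{"type":"array"}},"required":["moves"]}

```bash
mkdir -p pics; ls; cat > h.py <<'E'
import numpy as np,cv2
from bench import ctrl
from scipy.spatial.transform import Rotation as R
def T_cam(n):
    p=ctrl.camera_params(n)
    if 'cam_to_world' in p: return np.array(p['K']),np.array(p['cam_to_world'])
    o=ctrl.get_obs();T=np.eye(4);q=o['eef_rot'];T[:3,:3]=R.from_quat([q[1],q[2],q[3],q[0]]).as_matrix();T[:3,3]=o['eef_pos']
    return np.array(p['K']),T@np.array(p['mount'])
def cloud(n,d,K,T):
    v,u=np.mgrid[:400,:640]
    P=np.stack([(u-K[0,2])/K[0,0]*d,(v-K[1,2])/K[1,1]*d,d],-1)
    return P@T[:3,:3].T+T[:3,3]
def snap(n,f=None):
    K,T=T_cam(n);im,d=ctrl.camera(n)
    if f: cv2.imwrite('pics/'+f,im[...,::-1])
    return im,d,cloud(n,d,K,T)
E
python3 - <<'E'
from h import *
C={}
a=[snap(n,n+'1.png') for n in('top','side')]
for n,(im,d,W) in zip(('top','side'),a):
    for t in['house','rod','rest','keeper','post_top','hook','chair','clock','bell_jar','dining_table','pin_tray','glue']:
        for o in ctrl.outline_of(n,t)[:2]:
            m=o['region']&(d>0);p=W[m]
            print(n,t,round(o['score'],2),np.round(o['position']),m.sum(),np.round(np.median(p,0),3) if len(p) else '',np.round(np.percentile(p,[3,97],axis=0),3).tolist() if len(p) else '')
print(ctrl.get_obs()['eef_rot'])
E
cd pics; python3 -c "
import cv2,numpy as np
cv2.imwrite('b1.png',cv2.resize(np.vstack([cv2.imread('top1.png'),cv2.imread('side1.png')]),(480,600)))"
```

```text
pics
top house 0.61 [269. 165.] 3915 [0.692 0.134 0.062] [[0.62, 0.026, 0.006], [0.769, 0.22, 0.148]]
top rod 0.65 [430. 223.] 405 [ 0.525 -0.339  0.058] [[0.46, -0.366, 0.008], [0.674, -0.324, 0.063]]
top rest 0.9 [417. 287.] 1063 [ 0.335 -0.293  0.009] [[0.274, -0.323, 0.002], [0.396, -0.264, 0.058]]
top rest 0.64 [371. 212.] 871 [ 0.562 -0.172  0.01 ] [[0.504, -0.201, 0.004], [0.623, -0.142, 0.058]]
top hook 0.63 [431. 223.] 411 [ 0.521 -0.339  0.058] [[0.456, -0.361, 0.041], [0.664, -0.322, 0.063]]
top chair 0.64 [271. 168.] 65 [0.683 0.122 0.027] [[0.675, 0.109, 0.016], [0.724, 0.131, 0.059]]
top chair 0.57 [217. 276.] 214 [0.369 0.278 0.04 ] [[0.347, 0.257, 0.006], [0.388, 0.295, 0.079]]
top clock 0.55 [170. 178.] 690 [0.628 0.389 0.148] [[0.609, 0.375, 0.003], [0.653, 0.429, 0.178]]
top bell_jar 0.86 [376. 136.] 1014 [ 0.764 -0.184  0.093] [[0.737, -0.231, 0.001], [0.816, -0.147, 0.116]]
top bell_jar 0.7 [167. 177.] 680 [0.628 0.39  0.151] [[0.609, 0.375, 0.003], [0.656, 0.472, 0.178]]
top dining_table 0.6 [175. 239.] 1394 [0.474 0.389 0.062] [[0.437, 0.329, 0.019], [0.514, 0.
[... 901 characters left out ...]
0.405, 0.369, 0.078]]
side chair 0.21 [324. 153.] 3943 [0.661 0.109 0.09 ] [[0.618, 0.017, 0.005], [0.767, 0.219, 0.146]]
side clock 0.61 [256. 112.] 622 [0.624 0.388 0.103] [[0.607, 0.375, 0.008], [0.65, 0.429, 0.176]]
side bell_jar 0.93 [426. 195.] 1311 [ 0.754 -0.203  0.075] [[0.735, -0.235, 0.002], [0.802, -0.155, 0.113]]
side dining_table 0.7 [215. 147.] 819 [0.473 0.383 0.061] [[0.435, 0.328, 0.011], [0.513, 0.451, 0.065]]
side pin_tray 0.62 [310. 254.] 1171 [ 0.427 -0.067  0.005] [[0.392, -0.128, 0.0], [0.46, -0.01, 0.015]]
side glue 0.83 [469. 290.] 640 [ 0.594 -0.446  0.072] [[0.586, -0.463, 0.009], [0.612, -0.425, 0.12]]
[5.64228529e-06 1.24587369e-01 9.92208641e-01 3.03314845e-05]
```

View pics/top1.png

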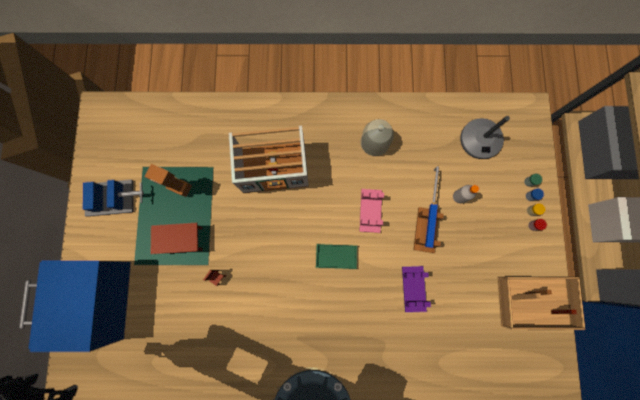

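View pics/side1.png

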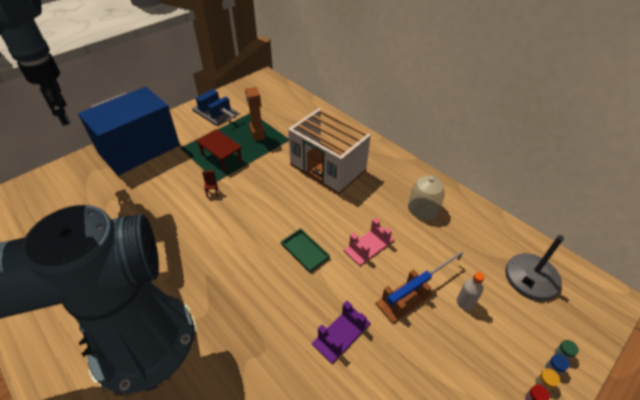

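The oak rest with the blue rod is at about (430,225) in the top view, with the hook pointing away from the robot. The house is at about (269,160), its doorway facing the robot. The pink (371,212) and purple (417,287) rests are decoys.

```bash
python3 - <<'E'
from h import *
H=[];RD=[];RS=[]
for n in('top','side'):
    im,d,W=snap(n)
    hsv=cv2.cvtColor(im,cv2.COLOR_RGB2HSV)
    ok=d>0
    m=ok&(W[...,0]>.59)&(W[...,0]<.80)&(W[...,1]>-.02)&(W[...,1]<.26)&(W[...,2]>.128)&(W[...,2]<.155)
    p=W[m];H.append(p)
    print(n,'house',len(p),cv2.minAreaRect((p[:,:2]*1000).astype(np.float32)))
    b=ok&(hsv[...,0]>100)&(hsv[...,0]<125)&(hsv[...,1]>130)&(W[...,0]>.4)&(W[...,0]<.7)&(W[...,1]<-.25)&(W[...,1]>-.42)&(W[...,2]>.03)
    p=W[b];RD.append(p);c=p.mean(0);dv=np.linalg.svd(p[:,:2]-c[:2],full_matrices=False)[2][0]
    t=(p[:,:2]-c[:2])@dv
    print('blue',len(p),c,dv,np.percentile(t,[1,99]),np.percentile(p[:,2],[50,95]), cv2.minAreaRect((p[:,:2]*1000).astype(np.float32)))
    o=[q for q in ctrl.outline_of(n,'rod')]
    r=ok&(W[...,0]>.6)&(W[...,0]<.72)&(W[...,1]<-.28)&(W[...,1]>-.36)&(W[...,2]>.035)&(W[...,2]<.07)
    p=W[r];print('shaft',len(p),np.round(np.median(p,0),3),np.round(p[np.argsort(p[:,0])][-5:],3).tolist())
    # post red
    r=ok&((hsv[...,0]<6)|(hsv[...,0]>174))&(hsv[...,1]>150)&(hsv[...,2]>60)&(W[...,0]>.6)&(W[...,0]<.80)&(W[...,1]>.03)&(W[...,1]<.2)&(W[...,2]<.08)
    p=W[r];print('red',len(p),np.round(np.median(p,0),3) if len(p) else '')
    # oak rest: points at low z around
    r=ok&(W[...,0]>.4)&(W[...,0]<.64)&(W[...,1]<-.27)&(W[...,1]>-.42)&(W[...,2]>.006)&(W[...,2]<.07)
    RS.append(W[r])
# front wall outer: side view
p=np.vstack(H);rect=cv2.minAreaRect((p[:,:2]*1000).astype(np.float32));print(rect,cv2.boxPoints(rect))
for k,n in enumerate(('top','side')):
    p=RS[k];p=p[p[:,2]<.012];print('restbase',len(p),cv2.minAreaRect((p[:,:2]*1000).astype(np.float32)))
E
```

```text
top house 1618 ((697.01953125, 122.31538391113281), (143.4098358154297, 200.81631469726562), 5.884891510009766)
blue 305 [ 0.51261803 -0.33680637  0.0580135 ] [-0.98751911  0.15749922] [-0.05917105  0.05816365] [0.05860702 0.06296343] ((513.519775390625, -337.88507080078125), (18.979328155517578, 120.29158782958984), 80.78976440429688)
shaft 43 [ 0.626 -0.356  0.053] [[0.653, -0.359, 0.054], [0.656, -0.359, 0.053], [0.659, -0.36, 0.052], [0.662, -0.359, 0.054], [0.665, -0.359, 0.054]]
red 8 [0.682 0.12  0.039]
side house 1503 ((695.0515747070312, 122.34660339355469), (144.2287139892578, 204.555419921875), 6.535803318023682)
blue 394 [ 0.50836071 -0.33875663  0.05846827] [-0.9880129   0.15437132] [-0.06288884  0.05710385] [0.05895842 0.06154079] ((513.3388061523438, -334.04443359375), (28.378246307373047, 124.06663513183594), 81.5108413696289)
shaft 45 [ 0.62  -0.356  0.052] [[0.643, -0.357, 0.053], [0.643, -0.36, 0.052], [0.643, -0.359, 0.055], [0.649, -0.359, 0.053], [0.654, -0.358, 0.052]]
red 0 
((695.655517578125, 122.28993225097656), (146.1285858154297, 205.376220703125), 5.884891510009766) [[612.44763  216.94556 ]
 [633.5049    12.651699]
 [778.8634    27.634308]
 [757.80615  231.92816 ]]
restbase 388 ((526.7161254882812, -329.9654541015625), (92.70416259765625, 246.8451690673828), 76.86724090576172)
restbase 472 ((505.2144775390625, -337.82452392578125), (62.90089797973633, 129.9348907470703), 80.34244537353516)
```

>>> {"fn": "apply_moves", "kwargs": {"moves": [{"jaw": 1,"offset": [-41,-37,0],"rot": [0,0,0]},{"jaw": 1,"offset": [-41,-37,0],"rot": [0,0,0]},{"jaw": 1,"offset": [-41,-37,0],"rot": [0,0,0]},{"jaw": 1,"offset": [-41,-37,0],"rot": [0,0,0]},{"jaw": 1,"offset": [-41,-37,0],"rot": [0,0,0]}]}}

```text
time_s: 2.12
eef_pos: [0.2958, 0.3258, 0.2316]
eef_rot: [0.0, 0.124, 0.992, 0.0]
wrist_force: [-0.1, -0.1, 1.6]
opening: 1.0
grasp_force: 0.0
```

>>> {"fn": "apply_moves", "kwargs": {"moves": [{"jaw": 1,"offset": [-41,-37,0],"rot": [0,0,0]},{"jaw": 1,"offset": [-41,-37,0],"rot": [0,0,0]},{"jaw": 1,"offset": [-41,-37,0],"rot": [0,0,0]},{"jaw": 1,"offset": [-41,-37,0],"rot": [0,0,0]},{"jaw": 1,"offset": [-41,-37,0],"rot": [0,0,0]}]}}

```text
time_s: 2.75
eef_pos: [0.4489, 0.0956, 0.2317]
eef_rot: [0.001, 0.125, 0.992, 0.0]
wrist_force: [1.4, 1.7, -0.1]
opening: 0.999
grasp_force: 0.0
```

>>> {"fn": "apply_moves", "kwargs": {"moves": [{"jaw": 1,"offset": [-18,-41,0],"rot": [0,0,0]},{"jaw": 1,"offset": [-18,-41,0],"rot": [0,0,0]},{"jaw": 1,"offset": [-18,-41,0],"rot": [0,0,0]},{"jaw": 1,"offset": [-18,-41,0],"rot": [0,0,0]},{"jaw": 1,"offset": [-18,-41,0],"rot": [0,0,0]}]}}

```text
time_s: 3.38
eef_pos: [0.4846, -0.1251, 0.2315]
eef_rot: [0.0, 0.125, 0.992, -0.0]
wrist_force: [0.2, 0.1, 0.1]
opening: 1.0
grasp_force: 0.0
```

>>> {"fn": "apply_moves", "kwargs": {"moves": [{"jaw": 1,"offset": [-18,-41,0],"rot": [0,0,-1]},{"jaw": 1,"offset": [-18,-41,0],"rot": [0,0,-1]},{"jaw": 1,"offset": [-18,-41,0],"rot": [0,0,-1]},{"jaw": 1,"offset": [-15,-38,0],"rot": [0,0,-1.3]},{"jaw": 1,"offset": [0,0,0],"rot": [0,0,-1]}]}}

```text
time_s: 4.0
eef_pos: [0.5158, -0.2986, 0.2309]
eef_rot: [-0.0, 0.08, 0.997, -0.0]
wrist_force: [-0.2, -0.4, 0.2]
opening: 1.0
grasp_force: 0.0
```

```bash
cat >> h.py <<'E'
def tool():
    o=ctrl.get_obs();q=o['eef_rot'];return np.array(o['eef_pos']),R.from_quat([q[1],q[2],q[3],q[0]]).as_matrix(),o
def delta(target,heading_deg):
    """mm offset in tool axes to world target, and rotvec (deg, tool axes) to tool-down with tool x at heading"""
    p,M,o=tool();h=np.radians(heading_deg);x=np.array([np.cos(h),np.sin(h),0]);z=np.array([0,0,-1.]);y=np.cross(z,x)
    G=np.stack([x,y,z],1)
    print('t',round(o['time_s'],2),'pos',np.round(p,4),'off',np.round(M.T@(np.array(target)-p)*1000,1),'rot',np.round(R.from_matrix(M.T@G).as_rotvec(degrees=True),2),'F',np.round(o['wrist_force'],1),'op',round(o['opening'],3))
def blue(W,im,d):
    hsv=cv2.cvtColor(im,cv2.COLOR_RGB2HSV)
    b=(d>0)&(hsv[...,0]>100)&(hsv[...,0]<125)&(hsv[...,1]>110)&(W[...,2]>.02)
    p=W[b];z=np.median(p[:,2]);p=p[abs(p[:,2]-z)<.006]
    print('blue',len(p),z,cv2.minAreaRect((p[:,:2]*1000).astype(np.float32)));return b
E
python3 - <<'E'
from h import *
delta([.522,-.3385,.031],171)
im,d,W=snap('wrist','w1.png')
blue(W,im,d)
ok=(d>0)
for o in ctrl.outline_of('wrist','rest')[:2]:
    p=W[o['region']&ok];q=p[p[:,2]<.014];print('rest',o['score'],o['position'],len(q),cv2.minAreaRect((q[:,:2]*1000).astype(np.float32)))
for o in ctrl.outline_of('wrist','hook')[:1]:print('hook',o['score'],o['position'],np.median(W[o['region']&ok],0))
E
```

```text
t 4.0 pos [ 0.5158 -0.2986  0.2309] off [-12.5 -38.3 200. ] rot [-0.03 -0.   -0.15] F [-0.2 -0.4  0.2] op 1.0
blue 1846 0.057726494133238104 ((514.7630615234375, -338.1375732421875), (18.28702735900879, 122.51094818115234), 81.00787353515625)
rest 0.95 [421.8, 184.2] 3252 ((570.2142944335938, -167.7762908935547), (72.00028991699219, 140.7799835205078), 86.78594207763672)
rest 0.92 [302.8, 36.5] 2645 ((362.79931640625, -293.16119384765625), (75.27567291259766, 63.06444549560547), 1.8643752336502075)
hook 0.98 [284.4, 187.4] [ 0.52417173 -0.33889116  0.05777728]
```

View pics/w1.png

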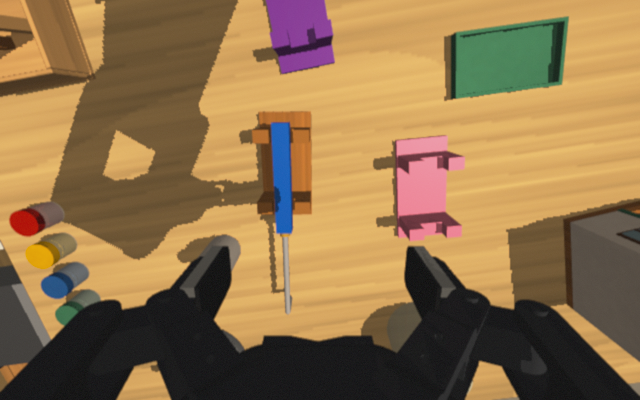

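The blue rod shows at (282,180), lying slightly ahead of its oak rest. Lateral alignment comes first, then the descent.

>>> {"fn": "apply_moves", "kwargs": {"moves": [{"jaw": 1,"offset": [-8,-39,20],"rot": [0,0,0]},{"jaw": 1,"offset": [0,0,40],"rot": [0,0,0]},{"jaw": 1,"offset": [0,0,40],"rot": [0,0,0]},{"jaw": 1,"offset": [0,0,0],"rot": [0,0,0]},{"jaw": 1,"offset": [0,0,0],"rot": [0,0,0]}]}}

```text
time_s: 4.78
eef_pos: [0.5187, -0.3355, 0.1331]
eef_rot: [0.001, 0.078, 0.997, -0.001]
wrist_force: [0.4, -0.2, -0.2]
opening: 0.999
grasp_force: 0.0
```

```bash
python3 - <<'E'
from h import *
delta([.5177,-.3385,.031],171)
im,d,W=snap('wrist','w2.png')
blue(W,im,d)
hsv=cv2.cvtColor(im,cv2.COLOR_RGB2HSV)
m=(d>0)&(W[...,2]>.004)&(W[...,2]<.014)&(abs(W[...,0]-.5)<.1)&(abs(W[...,1]+.338)<.05)
q=W[m];print('rest',len(q),cv2.minAreaRect((q[:,:2]*1000).astype(np.float32)))
m=(d>0)&(W[...,2]>.045)&(W[...,2]<.062)&(abs(W[...,0]-.5)<.1)&(abs(W[...,1]+.338)<.05)&(hsv[...,0]<25)
q=W[m];c=np.array([.506,-.337]);e=np.array([.9877,-.1564]);s=(q[:,:2]-c)@e;t=(q[:,:2]-c)@np.array([.1564,.9877])
print(np.histogram(s,np.arange(-.07,.075,.006)));print(np.histogram(t,np.arange(-.03,.035,.004)))
E
```

```text
t 4.78 pos [ 0.5187 -0.3355  0.1331] off [  0.7  -3.  102.1] rot [-0.07  0.1   0.04] F [ 0.4 -0.2 -0.2] op 0.999
blue 3503 0.057891565487569574 ((515.3316650390625, -338.5219421386719), (17.700260162353516, 123.48567962646484), 80.8814926147461)
rest 4292 ((483.24981689453125, -333.0767517089844), (62.22549057006836, 178.38653564453125), 80.97540283203125)
(array([  0,   0,   0,   0, 435, 383, 142,   0,   0,   0,   0,   0,   0,
         0,   0,   0,   0, 375, 296, 208,   0,   0,   0,   5]), array([-0.07 , -0.064, -0.058, -0.052, -0.046, -0.04 , -0.034, -0.028,
       -0.022, -0.016, -0.01 , -0.004,  0.002,  0.008,  0.014,  0.02 ,
        0.026,  0.032,  0.038,  0.044,  0.05 ,  0.056,  0.062,  0.068,
        0.074]))
(array([194, 203, 219, 204, 115,   0,  35,  93,  46,   1,  45, 216, 208,
       215, 207,  13]), array([-0.03 , -0.026, -0.022, -0.018, -0.014, -0.01 , -0.006, -0.002,
        0.002,  0.006,  0.01 ,  0.014,  0.018,  0.022,  0.026,  0.03 ,
        0.034]))
```

View pics/w2.png

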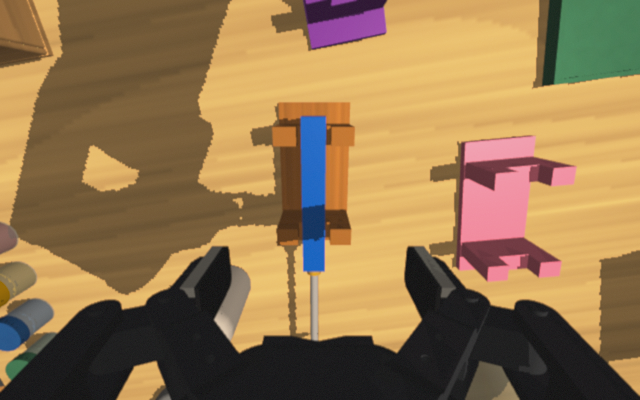

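>>> {"fn": "apply_moves", "kwargs": {"moves": [{"jaw": 1,"offset": [0,0,40],"rot": [0,0,0]},{"jaw": 1,"offset": [0,0,40],"rot": [0,0,0]},{"jaw": 1,"offset": [0,0,20],"rot": [0,0,0]},{"jaw": 1,"offset": [0,0,0],"rot": [0,0,0]},{"jaw": 1,"offset": [0,0,0],"rot": [0,0,0]}]}}

```text
time_s: 5.45
eef_pos: [0.519, -0.3368, 0.0334]
eef_rot: [0.001, 0.079, 0.997, -0.001]
wrist_force: [0.1, -0.2, 0.6]
opening: 0.999
grasp_force: 0.0
```

>>> {"fn": "apply_moves", "kwargs": {"moves": [{"jaw": 0,"offset": [0,0,0],"rot": [0,0,0]},{"jaw": 0,"offset": [0,0,0],"rot": [0,0,0]},{"jaw": 0,"offset": [0,0,0],"rot": [0,0,0]},{"jaw": 0,"offset": [0,0,0],"rot": [0,0,0]},{"jaw": 0,"offset": [0,0,0],"rot": [0,0,0]}]}}

```text
time_s: 6.08
eef_pos: [0.518, -0.3359, 0.0318]
eef_rot: [0.0, 0.079, 0.997, -0.0]
wrist_force: [-1.0, 0.4, 3.6]
opening: 0.198
grasp_force: 59.1
```

>>> {"fn": "apply_moves", "kwargs": {"moves": [{"jaw": 0,"offset": [0,0,0],"rot": [0,0,0]},{"jaw": 0,"offset": [0,0,0],"rot": [0,0,0]},{"jaw": 0,"offset": [0,0,0],"rot": [0,0,0]},{"jaw": 0,"offset": [0,0,0],"rot": [0,0,0]},{"jaw": 0,"offset": [0,0,0],"rot": [0,0,0]}]}}

```text
time_s: 6.7
eef_pos: [0.518, -0.336, 0.0317]
eef_rot: [0.0, 0.079, 0.997, -0.0]
wrist_force: [-0.6, -0.0, 5.5]
opening: 0.195
grasp_force: 59.2
```

>>> {"fn": "apply_moves", "kwargs": {"moves": [{"jaw": 0,"offset": [0,0,-10],"rot": [0,0,0]},{"jaw": 0,"offset": [0,0,-20],"rot": [0,0,0]},{"jaw": 0,"offset": [0,0,-30],"rot": [0,0,0]},{"jaw": 0,"offset": [0,0,-40],"rot": [0,0,0]},{"jaw": 0,"offset": [0,0,-40],"rot": [0,0,0]}]}}

```text
time_s: 7.32
eef_pos: [0.5177, -0.3355, 0.1736]
eef_rot: [0.0, 0.079, 0.997, -0.0]
wrist_force: [0.5, -1.4, -1.1]
opening: 0.199
grasp_force: 58.6
```

>>> {"fn": "apply_moves", "kwargs": {"moves": [{"jaw": 0,"offset": [0,0,-40],"rot": [0,0,0]},{"jaw": 0,"offset": [10,20,-20],"rot": [0,0,0]},{"jaw": 0,"offset": [17,38,0],"rot": [0,0,0]},{"jaw": 0,"offset": [17,41,0],"rot": [0,0,0]},{"jaw": 0,"offset": [17,41,0],"rot": [0,0,0]}]}}

```text
time_s: 7.95
eef_pos: [0.4789, -0.1865, 0.2325]
eef_rot: [0.001, 0.079, 0.997, -0.0]
wrist_force: [0.8, 1.5, -1.0]
opening: 0.198
grasp_force: 58.7
```

>>> {"fn": "apply_moves", "kwargs": {"moves": [{"jaw": 0,"offset": [17,41,0],"rot": [0,0,0]},{"jaw": 0,"offset": [17,41,0],"rot": [0,0,0]},{"jaw": 0,"offset": [17,41,0],"rot": [0,0,0]},{"jaw": 0,"offset": [17,41,0],"rot": [0,0,0]},{"jaw": 0,"offset": [17,41,0],"rot": [0,0,0]}]}}

```text
time_s: 8.57
eef_pos: [0.427, 0.0293, 0.2325]
eef_rot: [0.001, 0.079, 0.997, -0.0]
wrist_force: [1.0, -0.1, -0.0]
opening: 0.202
grasp_force: 58.7
```

>>> {"fn": "apply_moves", "kwargs": {"moves": [{"jaw": 0,"offset": [17,41,0],"rot": [0,0,-3]},{"jaw": 0,"offset": [5,20,0],"rot": [0,0,-4]},{"jaw": 0,"offset": [0,0,0],"rot": [0,0,-4]},{"jaw": 0,"offset": [0,0,0],"rot": [0,0,-4]},{"jaw": 0,"offset": [0,0,0],"rot": [0,0,0]}]}}

```text
time_s: 9.2
eef_pos: [0.4143, 0.0917, 0.2322]
eef_rot: [0.001, -0.052, 0.999, -0.0]
wrist_force: [0.1, -0.3, 0.1]
opening: 0.197
grasp_force: 58.7
```

```bash
cat >> h.py <<'E'
c6,s6=np.cos(np.radians(6)),np.sin(np.radians(6));HO=np.array([.6264,.115])
def toH(p): q=np.asarray(p)[...,:2]-HO;return np.stack([q[...,0]*c6+q[...,1]*s6,-q[...,0]*s6+q[...,1]*c6],-1)
def toW(x,y,z): return [HO[0]+x*c6-y*s6,HO[1]+x*s6+y*c6,z]
def red(im,d,W):
    hsv=cv2.cvtColor(im,cv2.COLOR_RGB2HSV);h=toH(W)
    m=(d>0)&((hsv[...,0]<7)|(hsv[...,0]>173))&(hsv[...,1]>140)&(h[...,0]>.01)&(h[...,0]<.1)&(abs(h[...,1])<.03)&(W[...,2]<.075)&(W[...,2]>.02)
    if m.sum(): print('red',m.sum(),'house xy',np.round(np.median(h[m],0),4),np.round(np.percentile(h[m],[5,95],axis=0),4).tolist(),'z',np.round(np.percentile(W[m][:,2],[5,50,95]),3))
    else: print('no red')
E
python3 - <<'E'
from h import *
delta(toW(-.212,0,.1),186)
out=[]
for n in('top','side','wrist'):
    im,d,W=snap(n,n+'3.png');red(im,d,W)
    blue(W,im,d) if n!='top' else 0
    if n!='wrist':
        # front wall outer face
        h=toH(W);m=(d>0)&(abs(h[...,0])<.012)&(abs(h[...,1])<.098)&(abs(h[...,1])>.045)&(W[...,2]>.03)&(W[...,2]<.13)&(im.min(-1)>90)
        p=h[m]; 
        if m.sum()>20:print(n,'front',m.sum(),np.median(p[:,0]),np.polyfit(p[:,1],p[:,0],1))
        m=(d>0)&(W[...,2]>.138)&(W[...,2]<.15)&(h[...,0]>-.02)&(h[...,0]<.16)&(abs(h[...,1])<.13)
        p=h[m];print(n,'rim',m.sum(),cv2.minAreaRect((p*1000).astype(np.float32)))
    for t in('post_top','hook'):
        for o in ctrl.outline_of(n,t)[:1]: print(n,t,o['score'],o['position'],o['region'].sum())
im=cv2.imread('pics/top3.png')[100:220,200:360];im2=cv2.imread('pics/side3.png')[90:210,240:400]
cv2.imwrite('pics/c3.png',np.hstack([cv2.resize(im,(400,300)),cv2.resize(im2,(400,300))]))
E
```

```text
t 9.2 pos [0.4143 0.0917 0.2322] off [ -1.3   1.  132.2] rot [-0.01  0.07 -0.03] F [ 0.1 -0.3  0.1] op 0.197
red 14 house xy [ 0.0557 -0.0014] [[0.055, -0.01], [0.0566, 0.0099]] z [0.029 0.04  0.05 ]
top rim 1471 ((70.80565643310547, 0.02890777587890625), (142.80380249023438, 200.5776824951172), 0.17876027524471283)
top post_top 0.45 [274.5, 166.8] 61
top hook 0.51 [264.9, 204.6] 125
no red
blue 273 0.13069833286865 ((271.99151611328125, 552.183349609375), (106.691650390625, 243.832763671875), 61.35520553588867)
side rim 1126 ((69.19656372070312, 0.03708648681640625), (143.49217224121094, 204.28292846679688), 0.4671271741390228)
side hook 0.97 [249.2, 153.3] 451
no red
blue 8915 0.2578424969283326 ((399.7599792480469, 89.60796356201172), (99.48225402832031, 19.24412727355957), 5.927542209625244)
wrist hook 0.74 [318.5, 220.5] 9046
```

View pics/c3.png

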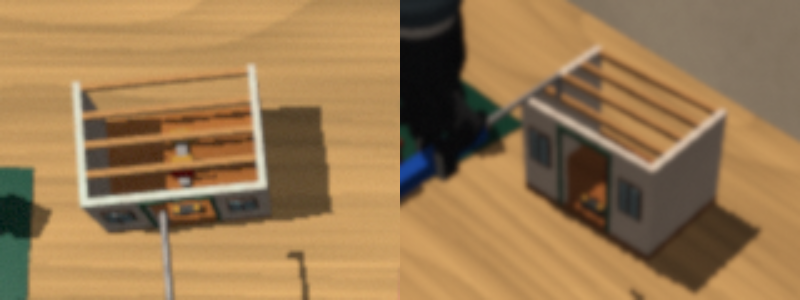

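View pics/wrist3.png

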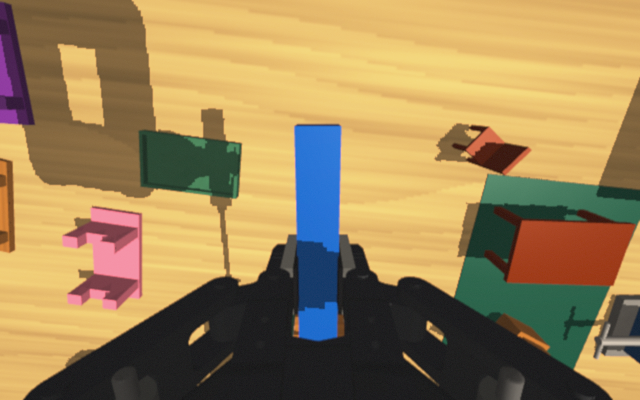

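The rod is held straight; the tip sits in front of and above the doorway, and the house frame fit (yaw 6°) holds. Next is a check of the rod's pitch and tip position.

```bash
python3 - <<'E'
from h import *
for n in('wrist','side','top'):
    im,d,W=snap(n);h=toH(W)
    m=(d>0)&(abs(h[...,1])<.02)&(W[...,2]>.2)&(W[...,2]<.275)&(h[...,0]<0.02)&(h[...,0]>(-.15 if n!='wrist' else -.3))
    p=np.c_[h[m],W[m][:,2]];p=p[p[:,2]>(.254 if n=='wrist' else .235)]
    if len(p)>10:
        print(n,len(p),np.round(np.percentile(p,[1,50,99],axis=0),4).tolist(),'z slope',np.polyfit(p[:,0],p[:,2],1),'y slope',np.polyfit(p[:,0],p[:,1],1))
    q=np.c_[h[m],W[m][:,2]];q=q[(q[:,0]>-.055)]
    print(' tip',len(q),np.round(q[np.argsort(q[:,2])][:4],4).tolist())
E
```

```text
wrist 10602 [[-0.2772, -0.0162, 0.2557], [-0.2285, -0.0013, 0.2578], [-0.181, 0.0167, 0.2739]] z slope [0.02356957 0.26440786] y slope [ 0.0035816  -0.00054357]
 tip 0 []
side 111 [[-0.1482, -0.0076, 0.2371], [-0.0896, -0.0041, 0.2517], [-0.0402, 0.0016, 0.2549]] z slope [-0.04810083  0.24623402] y slope [ 0.01154411 -0.00284019]
 tip 36 [[-0.0447, -0.0046, 0.2213], [-0.0443, -0.0043, 0.2242], [-0.0428, -0.0065, 0.2245], [-0.0465, -0.0027, 0.2247]]
top 128 [[-0.1372, -0.0056, 0.2461], [-0.089, -0.0027, 0.2526], [-0.0397, 0.001, 0.2561]] z slope [-0.00155411  0.25226005] y slope [-0.00598584 -0.00309771]
 tip 24 [[-0.0433, -0.0048, 0.2256], [-0.0424, -0.0058, 0.2325], [-0.0425, -0.0051, 0.2444], [-0.0404, -0.0055, 0.2454]]
```

>>> {"fn": "apply_moves", "kwargs": {"moves": [{"jaw": 0,"offset": [0,2,35],"rot": [0,0,0]},{"jaw": 0,"offset": [0,0,35],"rot": [0,0,0]},{"jaw": 0,"offset": [0,0,35],"rot": [0,0,0]},{"jaw": 0,"offset": [0,0,35],"rot": [0,0,0]},{"jaw": 0,"offset": [0,0,0],"rot": [0,0,0]}]}}

```text
time_s: 10.42
eef_pos: [0.4117, 0.0936, 0.0891]
eef_rot: [-0.003, -0.052, 0.999, 0.0]
wrist_force: [0.3, 0.4, -0.2]
opening: 0.199
grasp_force: 58.7
```

>>> {"fn": "apply_moves", "kwargs": {"moves": [{"jaw": 0,"offset": [0,0,0],"rot": [0,0,0]},{"jaw": 0,"offset": [-10,0,0],"rot": [0,0,0]},{"jaw": 0,"offset": [-15,0,0],"rot": [0,0,0]},{"jaw": 0,"offset": [-15,0,0],"rot": [0,0,0]},{"jaw": 0,"offset": [0,0,0],"rot": [0,0,0]}]}}

```text
time_s: 11.05
eef_pos: [0.4556, 0.0977, 0.0916]
eef_rot: [0.001, -0.052, 0.999, -0.0]
wrist_force: [-1.0, 0.4, -0.9]
opening: 0.2
grasp_force: 58.7
```

```bash
python3 - <<'E'
from h import *
delta(toW(-.172,0.001,.0905),186)
for n in('side','top'):
    im,d,W=snap(n,n+'4.png');h=toH(W);red(im,d,W)
    m=(d>0)&(abs(h[...,1])<.015)&(W[...,2]>.1)&(W[...,2]<.12)&(h[...,0]<-.0)&(h[...,0]>-.1)
    p=np.c_[h[m],W[m][:,2]]
    if len(p)>5: print(n,len(p),np.round(np.percentile(p,[2,50,98],axis=0),4).tolist())
E
```

```text
t 11.05 pos [0.4556 0.0977 0.0916] off [0.3 0.4 1.1] rot [-0.01  0.07 -0.01] F [-1.   0.4 -0.9] op 0.2
no red
side 77 [[-0.0964, -0.0054, 0.1053], [-0.0502, -0.0025, 0.1126], [-0.0009, 0.0024, 0.1161]]
red 14 house xy [0.0558 0.0001] [[0.0551, -0.0094], [0.0565, 0.0097]] z [0.028 0.04  0.049]
top 78 [[-0.0837, -0.0037, 0.1089], [-0.0427, -0.0004, 0.1124], [-0.001, 0.003, 0.1168]]
```

>>> {"fn": "apply_moves", "kwargs": {"moves": [{"jaw": 0,"offset": [-15,0,0],"rot": [0,0,0]},{"jaw": 0,"offset": [-20,0,0],"rot": [0,0,0]},{"jaw": 0,"offset": [-20,0,0],"rot": [0,0,0]},{"jaw": 0,"offset": [-15,0,0],"rot": [0,0,0]},{"jaw": 0,"offset": [-8,0,0],"rot": [0,0,0]}]}}

```text
time_s: 11.78
eef_pos: [0.5326, 0.1059, 0.0912]
eef_rot: [0.0, -0.052, 0.999, -0.0]
wrist_force: [-0.4, 0.6, -1.5]
opening: 0.198
grasp_force: 58.7
```

>>> {"fn": "apply_moves", "kwargs": {"moves": [{"jaw": 0,"offset": [0,0,0],"rot": [0,0,0]},{"jaw": 0,"offset": [0,0,0],"rot": [0,0,0]},{"jaw": 0,"offset": [0,0,0],"rot": [0,0,0]},{"jaw": 0,"offset": [0,0,0],"rot": [0,0,0]},{"jaw": 0,"offset": [0,0,0],"rot": [0,0,0]}]}}

```text
time_s: 12.4
eef_pos: [0.5314, 0.1058, 0.0914]
eef_rot: [0.0, -0.052, 0.999, -0.0]
wrist_force: [0.4, -1.2, -1.5]
opening: 0.197
grasp_force: 58.7
```

```bash
python3 - <<'E'
from h import *
p,M,o=tool();print(toH(p),p,o['wrist_force'])
for n in('side','top'):
    im,d,W=snap(n,n+'5.png');h=toH(W);red(im,d,W)
    m=(d>0)&(abs(h[...,1])<.012)&(W[...,2]>.07)&(W[...,2]<.12)&(h[...,0]<.11)&(h[...,0]>.01)
    p=np.c_[h[m],W[m][:,2]]
    if len(p)>3: print(n,len(p),np.round(np.percentile(p,[2,50,98],axis=0),4).tolist())
im=cv2.imread('pics/top5.png')[120:200,220:320];im2=cv2.imread('pics/side5.png')[100:200,270:395]
cv2.imwrite('pics/c5.png',np.hstack([cv2.resize(im,(400,320)),cv2.resize(im2,(400,320))]))
E
```

```text
[-0.09543616  0.00076341] [0.53140685 0.10578344 0.09139014] [ 0.3626379  -1.18874796 -1.45678111]
no red
side 24 [[0.0111, -0.0044, 0.082], [0.0536, -0.0028, 0.1111], [0.0761, 0.0006, 0.1154]]
red 10 house xy [ 0.0559 -0.007 ] [[0.0551, -0.0108], [0.0566, 0.0009]] z [0.024 0.039 0.05 ]
top 36 [[0.0269, -0.0033, 0.0873], [0.0578, -0.0002, 0.1118], [0.075, 0.003, 0.1152]]
```

View pics/c5.png

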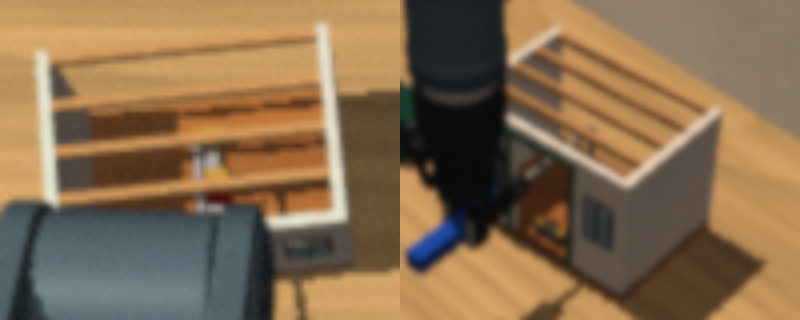

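The shaft runs through the doorway over the red post with the hook beyond it. I lower it gently, in two steps.

>>> {"fn": "apply_moves", "kwargs": {"moves": [{"jaw": 0,"offset": [0,0,5],"rot": [0,0,0]},{"jaw": 0,"offset": [0,0,5],"rot": [0,0,0]},{"jaw": 0,"offset": [0,0,5],"rot": [0,0,0]},{"jaw": 0,"offset": [0,0,3],"rot": [0,0,0]},{"jaw": 0,"offset": [0,0,0],"rot": [0,0,0]}]}}

```text
time_s: 13.12
eef_pos: [0.5312, 0.1058, 0.0729]
eef_rot: [-0.0, -0.052, 0.999, 0.0]
wrist_force: [0.3, -0.3, -0.9]
opening: 0.199
grasp_force: 58.7
```

>>> {"fn": "apply_moves", "kwargs": {"moves": [{"jaw": 0,"offset": [0,0,4],"rot": [0,0,0]},{"jaw": 0,"offset": [0,0,4],"rot": [0,0,0]},{"jaw": 0,"offset": [0,0,4],"rot": [0,0,0]},{"jaw": 0,"offset": [0,0,3],"rot": [0,0,0]},{"jaw": 0,"offset": [0,0,0],"rot": [0,0,0]}]}}

```text
time_s: 13.75
eef_pos: [0.5312, 0.1058, 0.0579]
eef_rot: [-0.0, -0.052, 0.999, 0.0]
wrist_force: [-0.1, 0.6, -1.5]
opening: 0.201
grasp_force: 58.7
```

>>> {"fn": "apply_moves", "kwargs": {"moves": [{"jaw": 0,"offset": [2,0,0],"rot": [0,0,0]},{"jaw": 0,"offset": [2,0,0],"rot": [0,0,0]},{"jaw": 0,"offset": [2,0,0],"rot": [0,0,0]},{"jaw": 0,"offset": [2,0,0],"rot": [0,0,0]},{"jaw": 0,"offset": [2,0,0],"rot": [0,0,0]}]}}

```text
time_s: 14.38
eef_pos: [0.5214, 0.1047, 0.0584]
eef_rot: [0.0, -0.052, 0.999, -0.0]
wrist_force: [-0.2, 0.4, -0.1]
opening: 0.2
grasp_force: 58.7
```

>>> {"fn": "apply_moves", "kwargs": {"moves": [{"jaw": 0,"offset": [2,0,0],"rot": [0,0,0]},{"jaw": 0,"offset": [2,0,0],"rot": [0,0,0]},{"jaw": 0,"offset": [2,0,0],"rot": [0,0,0]},{"jaw": 0,"offset": [2,0,0],"rot": [0,0,0]},{"jaw": 0,"offset": [1,0,0],"rot": [0,0,0]}]}}

```text
time_s: 15.0
eef_pos: [0.5128, 0.1038, 0.0585]
eef_rot: [0.0, -0.052, 0.999, -0.0]
wrist_force: [3.1, -0.1, -2.1]
opening: 0.196
grasp_force: 58.6
```

```bash
python3 - <<'E'
from h import *
p,M,o=tool();print('hook x',toH(p)[0]+.1715,toH(p),p[2],np.round(o['wrist_force'],2),np.round(o['torque'],2))
im,d,W=snap('top');red(im,d,W);o=tool()[2];print(np.round(o['wrist_force'],2))
E
```

```text
hook x 0.05739395486383264 [-0.11410605  0.00071791] 0.058463973929761624 [ 3.13 -0.12 -2.1 ] [ 0.1  -0.45  0.07]
red 22 house xy [ 0.0503 -0.0036] [[0.0493, -0.0114], [0.0529, 0.0115]] z [0.034 0.058 0.061]
[ 3.27 -0.36 -2.14]
```

>>> {"fn": "apply_moves", "kwargs": {"moves": [{"jaw": 0,"offset": [2.5,0,0],"rot": [0,0,0]},{"jaw": 0,"offset": [2.5,0,0],"rot": [0,0,0]},{"jaw": 0,"offset": [2.5,0,0],"rot": [0,0,0]},{"jaw": 0,"offset": [2.5,0,0],"rot": [0,0,0]},{"jaw": 0,"offset": [2,0,0],"rot": [0,0,0]}]}}

```text
time_s: 15.68
eef_pos: [0.5005, 0.1025, 0.0584]
eef_rot: [0.0, -0.052, 0.999, -0.0]
wrist_force: [3.4, 0.8, -1.6]
opening: 0.197
grasp_force: 58.7
```

>>> {"fn": "apply_moves", "kwargs": {"moves": [{"jaw": 0,"offset": [0.4,0,0],"rot": [0,0,0]},{"jaw": 0,"offset": [0.4,0,0],"rot": [0,0,0]},{"jaw": 0,"offset": [0.4,0,0],"rot": [0,0,0]},{"jaw": 0,"offset": [0.4,0,0],"rot": [0,0,0]},{"jaw": 0,"offset": [0.4,0,0],"rot": [0,0,0]}]}}

```text
time_s: 16.3
eef_pos: [0.4987, 0.1023, 0.0583]
eef_rot: [0.0, -0.052, 0.999, -0.0]
wrist_force: [2.9, 0.1, -2.6]
opening: 0.197
grasp_force: 58.7
```

>>> {"fn": "apply_moves", "kwargs": {"moves": [{"jaw": 0,"offset": [0.2,0,0],"rot": [0,0,0]},{"jaw": 0,"offset": [0.2,0,0],"rot": [0,0,0]},{"jaw": 0,"offset": [0.2,0,0],"rot": [0,0,0]},{"jaw": 0,"offset": [0.2,0,0],"rot": [0,0,0]},{"jaw": 0,"offset": [0.2,0,0],"rot": [0,0,0]}]}}

```text
time_s: 16.92
eef_pos: [0.4977, 0.1023, 0.0583]
eef_rot: [0.0, -0.052, 0.999, -0.0]
wrist_force: [3.4, 0.6, -1.8]
opening: 0.198
grasp_force: 58.7
```

>>> {"fn": "apply_moves", "kwargs": {"moves": [{"jaw": 0,"offset": [0.3,0,0],"rot": [0,0,0]},{"jaw": 0,"offset": [0.3,0,0],"rot": [0,0,0]},{"jaw": 0,"offset": [0.3,0,0],"rot": [0,0,0]},{"jaw": 0,"offset": [0.3,0,0],"rot": [0,0,0]},{"jaw": 0,"offset": [0,0,0],"rot": [0,0,0]}]}}

```text
time_s: 17.55
eef_pos: [0.4964, 0.1021, 0.0583]
eef_rot: [-0.0, -0.052, 0.999, -0.0]
wrist_force: [3.8, -1.4, -2.1]
opening: 0.203
grasp_force: 58.7
```

>>> {"fn": "apply_moves", "kwargs": {"moves": [{"jaw": 0,"offset": [0.3,0,0],"rot": [0,0,0]},{"jaw": 0,"offset": [0.3,0,0],"rot": [0,0,0]},{"jaw": 0,"offset": [0.3,0,0],"rot": [0,0,0]},{"jaw": 0,"offset": [0.3,0,0],"rot": [0,0,0]},{"jaw": 0,"offset": [0,0,0],"rot": [0,0,0]}]}}

```text
time_s: 18.18
eef_pos: [0.4952, 0.102, 0.0583]
eef_rot: [-0.0, -0.052, 0.999, -0.0]
wrist_force: [2.8, -1.3, -1.7]
opening: 0.199
grasp_force: 58.7
```

>>> {"fn": "apply_moves", "kwargs": {"moves": [{"jaw": 0,"offset": [0.3,0,0],"rot": [0,0,0]},{"jaw": 0,"offset": [0.3,0,0],"rot": [0,0,0]},{"jaw": 0,"offset": [0.3,0,0],"rot": [0,0,0]},{"jaw": 0,"offset": [0.3,0,0],"rot": [0,0,0]},{"jaw": 0,"offset": [0,0,0],"rot": [0,0,0]}]}}

```text
time_s: 18.8
eef_pos: [0.494, 0.1019, 0.0583]
eef_rot: [-0.0, -0.052, 0.999, 0.0]
wrist_force: [2.4, -0.4, -0.9]
opening: 0.203
grasp_force: 58.7
```

>>> {"fn": "apply_moves", "kwargs": {"moves": [{"jaw": 0,"offset": [0.3,0,0],"rot": [0,0,0]},{"jaw": 0,"offset": [0.3,0,0],"rot": [0,0,0]},{"jaw": 0,"offset": [0.3,0,0],"rot": [0,0,0]},{"jaw": 0,"offset": [0.3,0,0],"rot": [0,0,0]},{"jaw": 0,"offset": [0,0,0],"rot": [0,0,0]}]}}

```text
time_s: 19.42
eef_pos: [0.4935, 0.1018, 0.0585]
eef_rot: [0.001, -0.052, 0.999, -0.0]
wrist_force: [5.5, 1.6, -2.5]
opening: 0.2
grasp_force: 58.6
```

The force is rising and the motion lags its command, so the bolt has reached the stop.

>>> {"fn": "apply_moves", "kwargs": {"moves": [{"jaw": 0,"offset": [0.3,0,0],"rot": [0,0,0]},{"jaw": 0,"offset": [0.3,0,0],"rot": [0,0,0]},{"jaw": 0,"offset": [0,0,0],"rot": [0,0,0]},{"jaw": 0,"offset": [0,0,0],"rot": [0,0,0]},{"jaw": 0,"offset": [0,0,0],"rot": [0,0,0]}]}}

```text
time_s: 20.05
eef_pos: [0.4934, 0.1017, 0.0587]
eef_rot: [0.001, -0.052, 0.999, -0.0]
wrist_force: [7.3, 0.9, -3.1]
opening: 0.198
grasp_force: 58.5
```

>>> {"fn": "apply_moves", "kwargs": {"moves": [{"jaw": 0,"offset": [0.3,0,0],"rot": [0,0,0]},{"jaw": 0,"offset": [0.3,0,0],"rot": [0,0,0]},{"jaw": 0,"offset": [0.2,0,0],"rot": [0,0,0]},{"jaw": 0,"offset": [0,0,0],"rot": [0,0,0]},{"jaw": 0,"offset": [0,0,0],"rot": [0,0,0]}]}}

```text
time_s: 20.68
eef_pos: [0.4934, 0.1017, 0.0589]
eef_rot: [0.002, -0.052, 0.999, -0.0]
wrist_force: [9.7, 1.0, -3.8]
opening: 0.195
grasp_force: 58.5
```

>>> {"fn": "apply_moves", "kwargs": {"moves": [{"jaw": 0,"offset": [0.3,0,0],"rot": [0,0,0]},{"jaw": 0,"offset": [0,0,0],"rot": [0,0,0]},{"jaw": 0,"offset": [0,0,0],"rot": [0,0,0]},{"jaw": 0,"offset": [0,0,0],"rot": [0,0,0]},{"jaw": 0,"offset": [0,0,0],"rot": [0,0,0]}]}}

```text
time_s: 21.3
eef_pos: [0.4934, 0.1016, 0.059]
eef_rot: [0.002, -0.052, 0.999, -0.0]
wrist_force: [10.9, 1.1, -4.7]
opening: 0.201
grasp_force: 58.5
```

```bash
python3 - <<'E'
from h import *
p,M,o=tool();print('hook x',toH(p)[0]+.1715,toH(p),p[2],np.round(o['wrist_force'],2),np.round(o['torque'],2),o['eef_rot'])
f=[]
for i in range(4):
    im,d,W=snap('wrist' if i else 'top');f.append(np.round(tool()[2]['wrist_force'],1).tolist())
    if i==0: red(im,d,W);
print(f)
hsv=cv2.cvtColor(im,cv2.COLOR_RGB2HSV);h=toH(W)
b=(d>0)&(hsv[...,0]>100)&(hsv[...,0]<125)&(hsv[...,1]>110)&(abs(h[...,1])<.015)&(W[...,2]>.06)
q=np.c_[h[b],W[b][:,2]];print(len(q),np.percentile(q,[1,50,99],axis=0).round(4).tolist(),np.polyfit(q[:,0],q[:,2],1))
E
```

```text
hook x 0.03783699843562163 [-0.133663    0.00058783] 0.059002881885769506 [10.95  1.06 -4.68] [ 0.21 -1.27  0.08] [ 2.32742465e-03 -5.21639830e-02  9.98635820e-01 -1.57851272e-05]
no red
[[11.2, 1.1, -3.9], [10.9, 2.2, -4.2], [9.1, 0.7, -4.3], [11.1, 1.7, -3.8]]
9005 [[-0.1977, -0.0083, 0.0839], [-0.1565, 0.0001, 0.0855], [-0.101, 0.0089, 0.0896]] [0.00203943 0.08612619]
```

The pull held at about 10–11 N for over 1 s, with the bolt at about house x 32 mm. Now unhooking: forward off the post, up, and out.

>>> {"fn": "apply_moves", "kwargs": {"moves": [{"jaw": 0,"offset": [-1,0,0],"rot": [0,0,0]},{"jaw": 0,"offset": [-2,0,0],"rot": [0,0,0]},{"jaw": 0,"offset": [-3,0,0],"rot": [0,0,0]},{"jaw": 0,"offset": [-3,0,0],"rot": [0,0,0]},{"jaw": 0,"offset": [0,0,0],"rot": [0,0,0]}]}}

```text
time_s: 22.12
eef_pos: [0.5, 0.1026, 0.0581]
eef_rot: [-0.0, -0.052, 0.999, 0.0]
wrist_force: [0.1, -0.2, -1.5]
opening: 0.198
grasp_force: 59.0
```

>>> {"fn": "apply_moves", "kwargs": {"moves": [{"jaw": 0,"offset": [0,0,-4],"rot": [0,0,0]},{"jaw": 0,"offset": [0,0,-10],"rot": [0,0,0]},{"jaw": 0,"offset": [0,0,-12],"rot": [0,0,0]},{"jaw": 0,"offset": [0,0,-8],"rot": [0,0,0]},{"jaw": 0,"offset": [0,0,0],"rot": [0,0,0]}]}}

```text
time_s: 22.75
eef_pos: [0.501, 0.1025, 0.0935]
eef_rot: [0.001, -0.052, 0.999, -0.0]
wrist_force: [0.2, 0.5, -1.8]
opening: 0.199
grasp_force: 59.0
```

```bash
python3 - <<'E'
from h import *
p,M,o=tool();print('hook x',toH(p)[0]+.1715,toH(p),p[2],np.round(o['wrist_force'],2))
for n in('top','side'):
    im,d,W=snap(n);red(im,d,W);h=toH(W)
    m=(d>0)&(abs(h[...,1])<.012)&(W[...,2]>.07)&(W[...,2]<.125)&(h[...,0]<.11)&(h[...,0]>-.06)
    q=np.c_[h[m],W[m][:,2]]
    if len(q)>3: print(n,len(q),np.round(np.percentile(q,[2,50,98],axis=0),4).tolist())
E
```

```text
hook x 0.04544187167867955 [-0.12605813  0.00068363] 0.0934579888343201 [ 0.17  0.49 -1.78]
no red
top 39 [[-0.016, -0.0035, 0.106], [0.0035, -0.0008, 0.1153], [0.0402, 0.0027, 0.1195]]
red 44 house xy [0.0303 0.0013] [[0.0276, -0.0065], [0.033, 0.0105]] z [0.029 0.046 0.06 ]
side 53 [[-0.0509, -0.0038, 0.1098], [-0.0142, -0.0018, 0.1128], [0.0458, 0.0022, 0.1172]]
```

>>> {"fn": "apply_moves", "kwargs": {"moves": [{"jaw": 0,"offset": [15,0,0],"rot": [0,0,0]},{"jaw": 0,"offset": [30,0,0],"rot": [0,0,0]},{"jaw": 0,"offset": [30,0,0],"rot": [0,0,0]},{"jaw": 0,"offset": [25,0,0],"rot": [0,0,0]},{"jaw": 0,"offset": [0,0,0],"rot": [0,0,0]}]}}

```text
time_s: 23.48
eef_pos: [0.398, 0.0922, 0.0914]
eef_rot: [-0.001, -0.052, 0.999, 0.0]
wrist_force: [0.4, 0.4, -1.8]
opening: 0.197
grasp_force: 59.0
```

>>> {"fn": "apply_moves", "kwargs": {"moves": [{"jaw": 0,"offset": [0,0,-25],"rot": [0,0,0]},{"jaw": 0,"offset": [0,0,-35],"rot": [0,0,3]},{"jaw": 0,"offset": [0,0,-40],"rot": [0,0,4]},{"jaw": 0,"offset": [0,0,-38],"rot": [0,0,4]},{"jaw": 0,"offset": [0,0,0],"rot": [0,0,4]}]}}

```text
time_s: 24.1
eef_pos: [0.4034, 0.092, 0.2338]
eef_rot: [0.004, 0.08, 0.997, 0.0]
wrist_force: [0.2, -0.2, -1.7]
opening: 0.202
grasp_force: 59.0
```

```bash
python3 -c "
from h import *
delta([.518,-.336,.11],171)
im,d,W=snap('wrist');blue(W,im,d)"
```

```text
t 24.1 pos [0.4034 0.092  0.2338] off [-180.3 -404.4  124.8] rot [ 0.04  0.41 -0.15] F [ 0.2 -0.2 -1.7] op 0.202
blue 8907 0.2601083712518441 ((389.0020446777344, 94.50813293457031), (19.350048065185547, 100.16100311279297), 79.86338806152344)
```

>>> {"fn": "apply_moves", "kwargs": {"moves": [{"jaw": 0,"offset": [-10,-24,0],"rot": [0,0,0]},{"jaw": 0,"offset": [-18,-40,0],"rot": [0,0,0]},{"jaw": 0,"offset": [-18,-40,0],"rot": [0,0,0]},{"jaw": 0,"offset": [-18,-40,0],"rot": [0,0,0]},{"jaw": 0,"offset": [-18,-40,0],"rot": [0,0,0]}]}}

```text
time_s: 24.78
eef_pos: [0.4532, -0.104, 0.2297]
eef_rot: [-0.0, 0.078, 0.997, 0.0]
wrist_force: [0.8, 0.3, -1.4]
opening: 0.199
grasp_force: 59.0
```

>>> {"fn": "apply_moves", "kwargs": {"moves": [{"jaw": 0,"offset": [-18,-40,0],"rot": [0,0,0]},{"jaw": 0,"offset": [-18,-40,0],"rot": [0,0,0]},{"jaw": 0,"offset": [-18,-40,0],"rot": [0,0,0]},{"jaw": 0,"offset": [-18,-40,0],"rot": [0,0,0]},{"jaw": 0,"offset": [-18,-40,0],"rot": [0,0,0]}]}}

```text
time_s: 25.4
eef_pos: [0.5107, -0.3156, 0.2292]
eef_rot: [-0.0, 0.078, 0.997, 0.0]
wrist_force: [0.7, 0.6, -0.5]
opening: 0.201
grasp_force: 59.0
```

>>> {"fn": "apply_moves", "kwargs": {"moves": [{"jaw": 0,"offset": [-9,-20,20],"rot": [0,0,0]},{"jaw": 0,"offset": [0,0,50],"rot": [0,0,0]},{"jaw": 0,"offset": [0,0,50],"rot": [0,0,0]},{"jaw": 0,"offset": [0,0,0],"rot": [0,0,0]},{"jaw": 0,"offset": [0,0,0],"rot": [0,0,0]}]}}

```text
time_s: 26.02
eef_pos: [0.517, -0.336, 0.1117]
eef_rot: [0.001, 0.078, 0.997, -0.001]
wrist_force: [0.5, -0.1, -0.3]
opening: 0.198
grasp_force: 59.0
```

```bash
cat > rodrest.py <<'E'
from h import *
delta([.518,-.336,.0325],171)
im,d,W=snap('wrist','w6.png')
e=np.array([.9877,-.1564]);t=np.array([.1564,.9877]);c=np.array([.507,-.337])
hsv=cv2.cvtColor(im,cv2.COLOR_RGB2HSV)
b=(d>0)&(hsv[...,0]>100)&(hsv[...,0]<125)&(hsv[...,1]>110)&(abs(W[...,1]+.338)<.05)&(abs(W[...,0]-.5)<.12)
q=W[b];z=np.median(q[:,2]);q=q[abs(q[:,2]-z)<.006];S=(q[:,:2]-c)@e;T=(q[:,:2]-c)@t
print('rod in rest: rear',np.percentile(S,.5)+.062,'y',(np.percentile(T,1)+np.percentile(T,99))/2,'yaw',np.polyfit(S,T,1)[0],'z axis',z-.009,'pitch',np.polyfit(S,q[:,2],1)[0])
m=(d>0)&(W[...,2]>.045)&(W[...,2]<.062)&(hsv[...,0]<25)&(abs(W[...,1]+.338)<.05)&(abs(W[...,0]-.5)<.1)
q=W[m];s=(q[:,:2]-c)@e;u=(q[:,:2]-c)@t
for k in(-1,1):
    g=(abs(s-k*.039)<.015)
    if g.sum()>20: print('cradle',k,g.sum(),np.percentile(s[g],[2,98]).round(4),np.sort(u[g&(u<-.008)])[-3:],np.sort(u[g&(u>.008)])[:3],np.percentile(u[g],[.5,99.5]))
E
python3 rodrest.py
```

```text
t 26.02 pos [ 0.517  -0.336   0.1117] off [-0.9  0.2 79.2] rot [-0.05  0.08  0.01] F [ 0.5 -0.1 -0.3] op 0.198
rod in rest: rear 0.007487641336016461 y 0.0026654078718150137 yaw 0.0018126989658971342 z axis 0.12904441196990235 pitch 0.0014983760346297705
cradle -1 974 [-0.0466 -0.0327] [-0.01347173 -0.01346505 -0.01340366] [0.01838715 0.01841728 0.01845127] [-0.02969727  0.03000529]
cradle 1 119 [0.0329 0.035 ] [-0.02105369 -0.02082703 -0.02067148] [0.02609945 0.02610886 0.02626068] [-0.02965338  0.0300789 ]
```

View pics/w6.png

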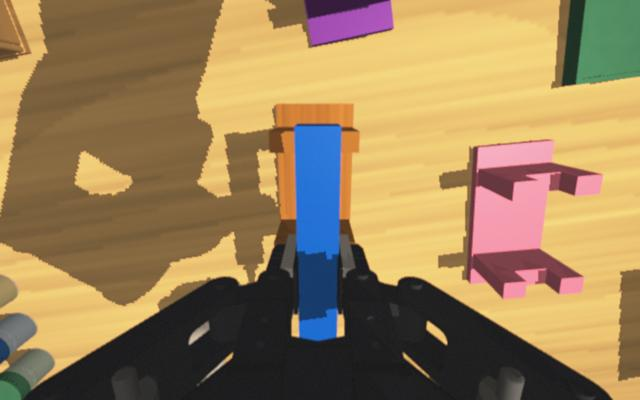

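The rod is level over the oak rest, about 2.7 mm off in y. I correct that and lower it.

>>> {"fn": "apply_moves", "kwargs": {"moves": [{"jaw": 0,"offset": [5,-2.5,10],"rot": [0,0,0]},{"jaw": 0,"offset": [0,0,20],"rot": [0,0,0]},{"jaw": 0,"offset": [0,0,20],"rot": [0,0,0]},{"jaw": 0,"offset": [0,0,15],"rot": [0,0,0]},{"jaw": 0,"offset": [0,0,8],"rot": [0,0,0]}]}}

```text
time_s: 26.7
eef_pos: [0.5101, -0.3362, 0.0353]
eef_rot: [-0.001, 0.079, 0.997, 0.001]
wrist_force: [-0.5, 0.4, -1.3]
opening: 0.199
grasp_force: 59.0
```

>>> {"fn": "apply_moves", "kwargs": {"moves": [{"jaw": 0,"offset": [0,0,2],"rot": [0,0,0]},{"jaw": 0,"offset": [0,0,2],"rot": [0,0,0]},{"jaw": 0,"offset": [0,0,1],"rot": [0,0,0]},{"jaw": 0,"offset": [0,0,0],"rot": [0,0,0]},{"jaw": 0,"offset": [0,0,0],"rot": [0,0,0]}]}}

```text
time_s: 27.32
eef_pos: [0.511, -0.3371, 0.0326]
eef_rot: [0.0, 0.079, 0.997, -0.0]
wrist_force: [0.1, -0.1, -0.7]
opening: 0.197
grasp_force: 59.0
```

```bash
python3 rodrest.py
```

```text
t 27.32 pos [ 0.511  -0.3371  0.0326] off [-6.7  2.2  0.1] rot [-0.02  0.03 -0.01] F [ 0.1 -0.1 -0.7] op 0.197
rod in rest: rear 0.001740758693826422 y 0.0006114393575057143 yaw 0.0013701879141608845 z axis 0.050003053730610446 pitch 0.00032157921669891966
cradle -1 3214 [-0.0466 -0.0327] [-0.01277726 -0.01277325 -0.01276334] [0.01293973 0.01294805 0.01296176] [-0.02968816  0.02993306]
cradle 1 43 [0.033  0.0458] [-0.01277084 -0.0127181  -0.01270319] [0.01306943 0.01310971 0.0131482 ] [-0.01275976  0.01340361]
```

>>> {"fn": "apply_moves", "kwargs": {"moves": [{"jaw": 0,"offset": [0,0,0.5],"rot": [0,0,0]},{"jaw": 1,"offset": [0,0,0],"rot": [0,0,0]},{"jaw": 1,"offset": [0,0,0],"rot": [0,0,0]},{"jaw": 1,"offset": [0,0,0],"rot": [0,0,0]},{"jaw": 1,"offset": [0,0,0],"rot": [0,0,0]}]}}

```text
time_s: 28.0
eef_pos: [0.5109, -0.337, 0.0319]
eef_rot: [0.0, 0.079, 0.997, -0.0]
wrist_force: [-0.4, -0.3, -0.3]
opening: 0.998
grasp_force: 0.0
```

>>> {"fn": "apply_moves", "kwargs": {"moves": [{"jaw": 1,"offset": [0,0,0],"rot": [0,0,0]},{"jaw": 1,"offset": [0,0,0],"rot": [0,0,0]},{"jaw": 1,"offset": [0,0,0],"rot": [0,0,0]},{"jaw": 1,"offset": [0,0,-5],"rot": [0,0,0]},{"jaw": 1,"offset": [0,0,-15],"rot": [0,0,0]}]}}

```text
time_s: 28.62
eef_pos: [0.5103, -0.3365, 0.0517]
eef_rot: [-0.001, 0.079, 0.997, 0.001]
wrist_force: [0.4, -0.6, 0.4]
opening: 1.003
grasp_force: 0.0
```

>>> {"fn": "apply_moves", "kwargs": {"moves": [{"jaw": 1,"offset": [0,0,-30],"rot": [0,0,0]},{"jaw": 1,"offset": [0,0,-40],"rot": [0,0,0]},{"jaw": 1,"offset": [0,0,-40],"rot": [0,0,0]},{"jaw": 1,"offset": [0,0,-20],"rot": [0,0,0]},{"jaw": 1,"offset": [0,0,0],"rot": [0,0,0]}]}}

```text
time_s: 29.25
eef_pos: [0.5117, -0.3377, 0.1838]
eef_rot: [0.001, 0.079, 0.997, -0.001]
wrist_force: [0.2, 0.8, -0.4]
opening: 0.995
grasp_force: 0.0
```

```bash
python3 rodrest.py; python3 -c "
from h import *
for n in('top','side'):
    im,d,W=snap(n);red(im,d,W)"
```

```text
t 29.25 pos [ 0.5117 -0.3377  0.1838] off [ -5.5   3.  151.3] rot [-0.13  0.18 -0.01] F [ 0.2  0.8 -0.4] op 0.995
rod in rest: rear 0.0022002673437433173 y 0.0005886304805501428 yaw -0.0008400562681476004 z axis 0.04908521651207668 pitch -0.0007621976123159167
cradle -1 617 [-0.0467 -0.0334] [-0.01307823 -0.01304746 -0.01303548] [0.01312762 0.01314849 0.01315188] [-0.02946453  0.03008139]
cradle 1 600 [0.0329 0.0469] [-0.01268943 -0.01268528 -0.01266483] [0.01322112 0.01323088 0.01325227] [-0.02916995  0.02998103]
no red
red 45 house xy [0.0302 0.0015] [[0.0282, -0.0064], [0.0326, 0.0111]] z [0.032 0.047 0.061]
```

```bash
python3 -c "
from h import *
print(ctrl.hand_in())"
```

```text
the job is handed in; nothing more can be done
None
```

I've handed the job in (no verdict came back): the bolt is drawn against its stop at about house x 32 mm after a pull of about 10–11 N for over a second, and the rod is back level in both notches of its oak rest, hook the same way, and let go.

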